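# Put the stainless section ends away by profile

### The arm

A 6-joint arm with a two-finger parallel gripper is mounted at the origin on the work surface. World frame = base frame: x ahead of the robot, y to its left, z up, the work surface at z = 0. Lengths are in mm, angles in degrees, forces in N, time in s.
With the tool pointing down it reaches from about 425 to 950 mm from the base axis. Payload 3.5 kg.
Tool frame: the origin (TCP) lies at the very end of the fingers, on their centre line; the grasp point (between the pads) lies 19 mm behind it; x points along the fingers, y is the direction in which the jaws open and shut, and the axes are right-handed (so a half turn about x gives the same grasp; the last joint's range is limited). The gripper opens to 85 mm and grips with 20 to 120 N. Pads are 22 mm wide; open, the fingers measure 114 mm over their backs; the gripper's body (76 mm by 85 mm) begins 54 mm behind the grasp point. The pads swing forward as they close: fully open they stand 13 mm farther back than shut.
Start: joints at [57.869, 16.404, 90.338, -0, 73.258, -8.594], TCP at [269.52, 618.842, 231.325] pointing down, gripper open.
Joint ranges: [-158.93, 158.93], [-51.34, 127.21], [12.03, 142.37], [-87.48, 267.48], [13.55, 161.25], [-162.69, 162.69]. Speed limits (degrees/s): [159.86, 159.86, 180, 180, 180, 180].

### API

Orientations are given as a 3x3 rotation matrix whose columns are the frame's x, y, z axes.
In Python, from station import ctrl gives the robot as it stands. The module is installed in compiled form; this text tells all that it offers.
- The arm moves only by the tool carry_out, never from a script. Its argument "steps" is a list of rows, each a list of 3 entries, a list of its own where there are three numbers: the opening in per cent of the stroke, from 0 (shut) to 100 (fully open), then the shift along the tool's x, y, z in units of 40 mm (1.0 is 40 mm), then the turn, a rotation vector about the tool's x, y, z in units of 5 degrees (1.0 is 5 degrees). A call has 1 to 8 rows; each row shifts and turns the commanded pose from where the row before left it, along the tool's axes as they then stand; what a row does not reach is not made up. A row lasts 1/10 s, in which the tool goes at most 50 mm and 8.59 degrees, less where a joint would pass 70% of its speed; a pose out of reach is approached as far as the arm can. A call is refused whole if a number of a shift passes 1 or a number of a turn 1, either way. A call with a gripper value outside its range is refused whole. The fingers move at their own pace and stop on an object; "newtons" is the grip in N (left out, the last holds). Time passes only in rows, so rows that do not move let the fingers close. It gives the time, the measured TCP pose, the force and the opening at its end, in the units of the state.
- ctrl.observe(): the state, without advancing time (a new reading comes with each control period).
- ctrl.read_camera(name): name is "scene" or "top" or "wrist"; returns a dict with "frame" (420x560x3 uint8, red, green, blue), "z_map" (420x560 float32, mm along the optical axis (not along the pixel's ray), 0 where there is no reading), "vfov" (degrees; the focal length in pixels is half the picture's height over the tangent of half this angle, whatever the lens; pixels are square), "cx", "cy" (the principal point, pixels), "world_from_camera" (4x4, takes a point from camera to world coordinates). Camera axes: x right, y down, z forward; pixel columns grow to the right and rows downward; lengths in mm; the calibration is good to about 2 mm. A picture is of the moment at which its call begins.
- ctrl.finish_job(): hands the job in, once; it reports no verdict.
The state is a dict: "clock": time; "joints": joint angles; "joint_vel": joint speeds; "joint_torque": joint torques, N m; "tcp_pos": TCP position; "orientation": TCP orientation; "contact_force": force on the tool from outside, world axes, zero at the start; "moment": the same for the moment, N m; "finger_gap": opening from 0.0 (shut) to 1.0 (fully open).
Only numpy, scipy, OpenCV 4.12 (cv2) and the standard library are available. Lean on these libraries where they do the work, as an engineer would, in place of code of your own. Each camera call takes 0.05 s, during which the arm holds its last target. There are 200 camera calls.

### The job

Put the four bright stainless ends back into stock: stand each one upright on the floor of the blue bin whose welded-on sample slice shows the same section (round tube, square tube, rectangular tube, U-channel). Set them down rather than dropping them, and leave the two rust-brown mild-steel ends standing where they are, because they must not get in with the stainless.

Things in the scene. Friction and masses are not known exactly. Their poses are not given: they have to be found in the camera images.
- round_end: Loose end of bright silvery stainless round tube, 70 mm long, standing on its sawn end; 0.25 to 0.47 kg. Origin: centre of its underside, z up. Outside diameter 48 mm, wall 4 mm.
- square_end: Loose end of bright silvery stainless square tube, 70 mm long, standing on its sawn end; 0.25 to 0.47 kg. Origin: centre of its underside, z up. Section 40 x 40 mm, wall 4 mm, sides along its x and y.
- oblong_end: Loose end of bright silvery stainless rectangular tube, 70 mm long, standing on its sawn end; 0.25 to 0.47 kg. Origin: centre of its underside, z up. Section 60 mm along its x by 30 mm along its y, wall 4 mm; pinch it across the 30 mm.
- channel_end: Loose end of bright silvery stainless U-channel, 70 mm long, standing on its sawn end; 0.25 to 0.47 kg. Origin: centre of its underside, z up. Outline 40 mm (its x) by 50 mm (its y), 5 mm thick: web at the -x side, open at +x; origin at the outline's centre. Pinch it across the 50 mm, on the outer faces of the flanges.
- round_bin: Blue sheet-steel tray, fixed. Outside 120 mm (its x) by 110 mm (its y) by 35 mm high, walls and floor 4 mm. Origin: centre of the tray's underside. A low tab on its +x end, pointing away from the robot (within about 12 degrees), carries a bright welded-on slice, 12 mm thick, its top 16 mm above the table, centre 96 mm from the origin: round ring, 48 mm.
- square_bin: Blue sheet-steel tray, fixed. Outside 120 mm (its x) by 110 mm (its y) by 35 mm high, walls and floor 4 mm. Origin: centre of the tray's underside. A low tab on its +x end, pointing away from the robot (within about 12 degrees), carries a bright welded-on slice, 12 mm thick, its top 16 mm above the table, centre 96 mm from the origin: hollow square, 40 mm.
- oblong_bin: Blue sheet-steel tray, fixed. Outside 120 mm (its x) by 110 mm (its y) by 35 mm high, walls and floor 4 mm. Origin: centre of the tray's underside. A low tab on its +x end, pointing away from the robot (within about 12 degrees), carries a bright welded-on slice, 12 mm thick, its top 16 mm above the table, centre 96 mm from the origin: hollow rectangle, 60 x 30 mm.
- channel_bin: Blue sheet-steel tray, fixed. Outside 120 mm (its x) by 110 mm (its y) by 35 mm high, walls and floor 4 mm. Origin: centre of the tray's underside. A low tab on its +x end, pointing away from the robot (within about 12 degrees), carries a bright welded-on slice, 12 mm thick, its top 16 mm above the table, centre 96 mm from the origin: U, 40 x 50 mm.
- rusty_round: Bystander: loose end of rust-brown mild-steel round tube, 48 mm in diameter, 70 mm tall, standing on end on the table among the others. Origin: centre of its underside. To be left where it is.
- rusty_square: Bystander: loose end of rust-brown mild-steel square tube, 40 x 40 mm, 70 mm tall, standing on end on the table among the others. Origin: centre of its underside. To be left where it is.

How it is judged (in metres and radians):
At the end, for the whole second after the job is handed in: Each of the four stainless ends stands upright (within about 7 degrees) on the floor of its own bin (underside within 10 mm of the bin's underside level, anywhere between the walls), released and at rest; both rust-brown ends still stand within 20 mm of where they were (x of round_end in the frame of round_bin between -0.046 and 0.046 m and y of round_end in the frame of round_bin between -0.042 and 0.042 m and z of round_end in the frame of round_bin below 0.01 m and angle between each of round_end, square_end, oblong_end, channel_end, rusty_round, rusty_square's own z axis and vertical below 0.12 rad and linear speed of each of round_end, square_end, oblong_end, channel_end below 0.02 m/s and x of square_end in the frame of square_bin between -0.046 and 0.046 m and y of square_end in the frame of square_bin between -0.042 and 0.042 m and z of square_end in the frame of square_bin below 0.01 m and x of oblong_end in the frame of oblong_bin between -0.046 and 0.046 m and y of oblong_end in the frame of oblong_bin between -0.042 and 0.042 m and z of oblong_end in the frame of oblong_bin below 0.01 m and x of channel_end in the frame of channel_bin between -0.046 and 0.046 m and y of channel_end in the frame of channel_bin between -0.042 and 0.042 m and z of channel_end in the frame of channel_bin below 0.01 m and distance of each of rusty_round, rusty_square from where it was at the start of the episode below 0.02 m); the robot touches nothing.
It fails at once if a rust-brown end is pushed 20 mm or more from its place, or tipped over (distance of any of rusty_round, rusty_square from where it was at the start of the episode above 0.02 m or angle between any of rusty_round, rusty_square's own z axis and vertical above 0.4 rad).
It fails at once if a stainless end is dropped or thrown: it moves at over 0.7 m/s (a fall of some 25 mm) with the fingers off it ((linear speed of round_end above 0.7 m/s and contact force between the fingers and round_end below 0.1 N) or (linear speed of square_end above 0.7 m/s and contact force between the fingers and square_end below 0.1 N) or (linear speed of oblong_end above 0.7 m/s and contact force between the fingers and oblong_end below 0.1 N) or (linear speed of channel_end above 0.7 m/s and contact force between the fingers and channel_end below 0.1 N)).
It also fails if it takes over 102 s, if anything falls off the work surface, if the arm or the gripper's body presses on something with over 40 N, if the wrist force passes 120 N, or if a joint passes its speed limit or range.

## Working session

There is one attempt and no reset: what is moved stays moved. The work goes in short steps, Python scripts to look and compute and a tool call to move; the robot and the scene stay as the last step left them, time stands still between calls to the robot, and variables do not carry over. Pictures are saved under pics/ and viewed, about 12 in all and at most 16, crops included, and the job is handed in when it is done.

Besides the shell and the picture viewer there is one more tool, called in YAML: its name, and indented under it one key for each argument. carry_out: Moves the arm, as the interface text tells. Its arguments: {"type":"object","properties":{"steps":{"type":"array","items":{"type":"array"}},"newtons":{"type":"number"}},"required":["steps"]}

```bash
mkdir -p pics
cat > h.py <<'E'
import numpy as np, cv2
from station import ctrl
def cam(n):
    d=ctrl.read_camera(n); return d
def world(d):
    z=d["z_map"].astype(float); h,w=z.shape
    f=h/2/np.tan(np.radians(d["vfov"])/2)
    v,u=np.mgrid[:h,:w]
    P=np.stack([(u-d["cx"])*z/f,(v-d["cy"])*z/f,z],-1)
    M=np.array(d["world_from_camera"]); W=P@M[:3,:3].T+M[:3,3]
    W[z==0]=np.nan
    return W
def save(n,img): cv2.imwrite(f"pics/{n}.png",cv2.cvtColor(img,cv2.COLOR_RGB2BGR))
E
python3 - <<'E'
from h import *
s=ctrl.observe(); print(s)
for n in("top","scene"):
    d=cam(n); save(n+"0",d["frame"]); np.savez(n+"0.npz",W=world(d),f=d["frame"]); print(n,d["vfov"],d["world_from_camera"])
E
```

```text
{'clock': 0.0, 'joints': array([ 5.78706991e+01,  1.64544391e+01,  9.04241686e+01,  1.02857186e-03,
        7.32585734e+01, -8.59448780e+00]), 'joint_vel': array([0.07772913, 0.03011132, 0.05969825, 0.02455712, 0.05913741,
       0.0225278 ]), 'joint_torque': array([ 6.17449678e-04, -4.05985272e+01, -2.92620760e+01, -1.74311335e-04,
        5.86261915e-03, -4.02295268e-05]), 'tcp_pos': array([269.14315236, 618.29364955, 229.92270471]), 'orientation': array([[-1.28790190e-03,  3.99309441e-01,  9.16815309e-01],
       [-2.01843681e-03,  9.16813164e-01, -3.99311343e-01],
       [-9.99997134e-01, -2.36480760e-03, -3.74784541e-04]]), 'contact_force': array([-0.32787045, -0.48761064,  0.48259177]), 'moment': array([ 0.00842433,  0.02110044, -0.00089373]), 'finger_gap': 0.996336788601897}
top 48.399800057913374 [[ 1.29781307e-02 -9.93427398e-01  1.13725867e-01  4.12223789e+02]
 [-9.99877332e-01 -1.18960320e-02  1.01884873e-02  1.21666603e+01]
 [-8.76863590e-03 -1.13844144e-01 -9.93459925e-01  1.07743941e+03]
 [ 0.00000000e+00  0.00000000e+00  0.00000000e+00  1.00000000e+00]]
scene 53.57931130587603 [[ 6.73078631e-01  5.30361505e-01 -5.15443334e-01  9.80686006e+02]
 [ 7.39370453e-01 -4.66321148e-01  4.85670587e-01 -4.03539302e+02]
 [ 1.72188558e-02 -7.07998066e-01 -7.06004426e-01  6.23807465e+02]
 [ 0.00000000e+00  0.00000000e+00  0.00000000e+00  1.00000000e+00]]
```

View pics/top0.png

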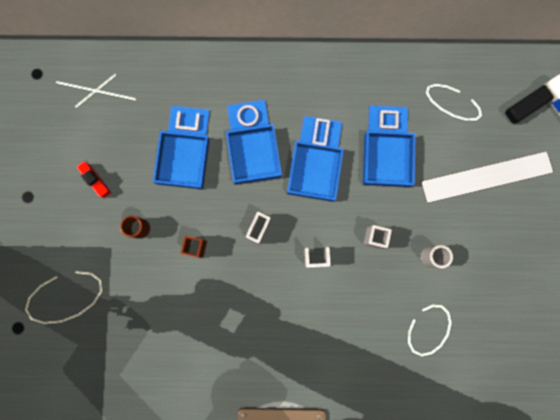

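View pics/scene0.png

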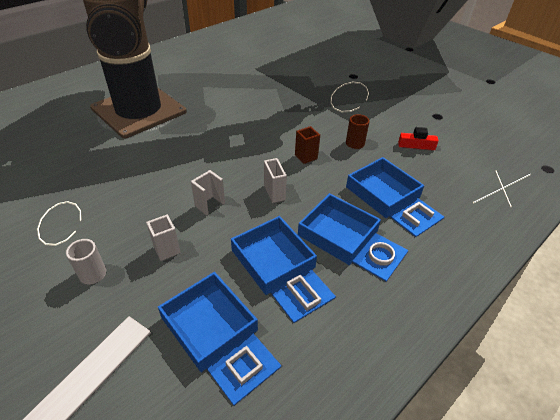

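The top view shows the bins from left to right as channel (182,160), round (254,154), oblong (316,172) and square (389,160). The stainless ends are the oblong (258,227), channel (317,257), square (378,236) and round (440,256). The rusty ends are at (135,227) and (193,246). Next I'll measure them from the depth maps.

```bash
cat > m.py <<'E'
from h import *
def rects(W,zlo,zhi,mask=None,res=1.0,minpts=25):
    m=(W[...,2]>zlo)&(W[...,2]<zhi)&(W[...,0]>350)&(W[...,0]<900)&(abs(W[...,1])<450)
    if mask is not None: m&=mask
    n,lab=cv2.connectedComponents(cv2.dilate(m.astype(np.uint8),np.ones((3,3))))
    for i in range(1,n):
        p=W[(lab==i)&m][:,:3]
        if len(p)<minpts: continue
        v,u=np.nonzero((lab==i)&m)
        (c,s,a)=cv2.minAreaRect(p[:,:2].astype(np.float32))
        print(len(p),"px",int(u.mean()),int(v.mean()),"c",np.round(c,1),"size",np.round(s,1),"ang",round(a,1),"mean",np.round(p.mean(0),1))
if __name__=="__main__":
  for n in("top0","scene0"):
    d=np.load(n+".npz"); W=d["W"]; f=d["f"].astype(int)
    blue=(f[...,2]>f[...,0]+50)
    print(n,"table z",np.nanmedian(W[250:300,200:400,2])); print("ends"); rects(W,62,76,~blue)
    print("rims"); rects(W,28,40,blue,minpts=60)
    print("slices"); rects(W,10,22,~blue&(f.sum(2)>420))
E
python3 m.py
```

```text
top0 table z -0.2506601383756788
ends
158 px 258 227 c [490.5  54.9] size [30.3 60. ] ang 66.1 mean [490.5  54.7  69.3]
155 px 131 226 c [489.3 330.3] size [47.1 46.3] ang 83.7 mean [489.6 330.4  68.5]
160 px 379 236 c [ 473.8 -207.7] size [41.1 40.2] ang 78.5 mean [ 473.6 -207.6   68.9]
146 px 191 246 c [447.2 197.7] size [40.4 39.8] ang 78.3 mean [447.3 197.6  69. ]
161 px 440 256 c [ 432.6 -337.9] size [46.5 46.1] ang 35.6 mean [ 432.6 -337.4   69. ]
142 px 317 259 c [428.2 -74.1] size [40.  50.4] ang 3.5 mean [422.6 -74.5  69.4]
rims
405 px 253 152 c [663.2  69.7] size [121.8 110. ] ang 9.5 mean [663.1  70.5  34.2]
453 px 179 158 c [647.6 236.3] size [111.3 121. ] ang 84.3 mean [648.3 238.   33.7]
476 px 390 158 c [ 655.2 -241.4] size [111.  121.9] ang 87.9 mean [ 654.5 -241.4   33.9]
407 px 316 170 c [624.5 -71.8] size [110.2 120.6] ang 81.3 mean [624.2 -73.3  34.3]
slices
110 px 247 115 c [756.8  85.6] size [47.  46.5] ang 35.8 mean [756.6  85.6  15.2]
128 px 187 123 c [741.3 226.7] size [50.5 39.3] ang 84.4 mean [736.2 227.1  15.3]
140 px 389 119 c [ 751.4 -245.2] size [41.2 4
[... 825 characters left out ...]
1 236.4  34. ]
806 px 339 223 c [662.1  71.5] size [121.4 112.9] ang 9.8 mean [664.1  68.2  34. ]
880 px 273 249 c [623.9 -69.1] size [112.5 123. ] ang 81.8 mean [627.1 -71.6  34.2]
1105 px 207 316 c [ 655.  -239.1] size [110.9 122.6] ang 87.8 mean [ 658.5 -240.8   34.4]
slices
118 px 416 210 c [742.5 229.1] size [53.4 40.1] ang 83.9 mean [737.4 228.3  17.3]
127 px 382 251 c [757.5  87.1] size [46.4 45.6] ang 71.3 mean [757.7  86.9  17.2]
199 px 303 290 c [719.2 -84.1] size [30.9 60.1] ang 81.8 mean [721.1 -84.7  17.2]
439 px 107 354 c [ 599.4 -387.5] size [ 48.6 127.9] ang 14.7 mean [ 598.5 -386.7   10.6]
259 px 243 363 c [ 751.  -243.1] size [40.2 40. ] ang 88.1 mean [ 751.8 -243.8   17. ]
```

```bash
cat > g.py <<'E'
# g.py x y z theta : remaining shift in tool units (40mm) and turn about tool x (5deg)
import sys; from h import *
s=ctrl.observe(); R=s["orientation"]; x,y,z,t=map(float,sys.argv[1:])
d=R.T@(np.array([x,y,z])-s["tcp_pos"])/40
th=np.degrees(np.arctan2(R[1,1],R[0,1]))
print("t",round(s["clock"],2),"pos",s["tcp_pos"].round(1),"shift",d.round(3),"turn_x",round((th-t)/5,2),"theta",round(th,1),
 "tiltR",R[2].round(3),"gap",round(s["finger_gap"],3),"F",s["contact_force"].round(1),"q",s["joints"].round(0))
E
python3 g.py 490.5 55.6 120 66.1
```

```text
t 0.1 pos [269.2 618.3 230.1] shift [  2.771 -10.683  10.691] turn_x 0.07 theta 66.5 tiltR [-1.    -0.002 -0.   ] gap 1.003 F [-0.5 -0.3 -0.1] q [58. 16. 90.  0. 73. -9.]
```

carry_out:
  steps:
    - [100, [0.2, -0.8, 0.8], [0, 0, 0]]
    - [100, [0.2, -0.8, 0.8], [0, 0, 0]]
    - [100, [0.2, -0.8, 0.8], [0, 0, 0]]
    - [100, [0.2, -0.8, 0.8], [0, 0, 0]]
    - [100, [0.2, -0.8, 0.8], [0, 0, 0]]
    - [100, [0.2, -0.8, 0.8], [0, 0, 0]]
    - [100, [0.2, -0.8, 0.8], [0, 0, 0]]
    - [100, [0.2, -0.8, 0.8], [0, 0, 0]]
  newtons: 50

```text
clock: 0.9
tcp_pos: [402.0, 280.1, 166.7]
orientation: [[-0.0, 0.399, 0.917], [-0.0, 0.917, -0.399], [-1.0, -0.0, -0.0]]
contact_force: [1.1, 0.5, 0.9]
finger_gap: 0.996
```

```bash
python3 g.py 490.5 55.6 120 66.1
```

```text
t 0.9 pos [402.  280.1 166.7] shift [ 1.168 -4.264  4.269] turn_x 0.08 theta 66.5 tiltR [-1. -0. -0.] gap 0.996 F [1.1 0.5 0.9] q [ 23.  -4. 119.  -0.  64. -43.]
```

carry_out:
  steps:
    - [100, [0.19, -0.71, 0.71], [0, 0, 0]]
    - [100, [0.19, -0.71, 0.71], [0, 0, 0]]
    - [100, [0.19, -0.71, 0.71], [0, 0, 0]]
    - [100, [0.19, -0.71, 0.71], [0, 0, 0]]
    - [100, [0.2, -0.71, 0.71], [0, 0, 0]]
    - [100, [0.2, -0.71, 0.72], [0, 0, 0]]
    - [100, [0, 0, 0], [0, 0, 0]]

```text
clock: 1.6
tcp_pos: [491.2, 53.9, 119.9]
orientation: [[-0.001, 0.404, 0.915], [-0.001, 0.915, -0.404], [-1.0, -0.001, -0.001]]
contact_force: [-0.8, 1.0, 0.4]
finger_gap: 0.999
```

```bash
python3 g.py 490.5 55.6 36 66.1; python3 -c "
from m import *
d=cam('wrist'); save('w1',d['frame']); W=world(d); rects(W,62,76,minpts=100)"
```

```text
t 1.6 pos [491.2  53.9 119.9] shift [ 2.096  0.036 -0.03 ] turn_x 0.01 theta 66.2 tiltR [-1.    -0.001 -0.001] gap 0.999 F [-0.8  1.   0.4] q [ -5.   1. 121.  -0.  59. -72.]
3515 px 496 64 c [446.6 200.9] size [42.3 40.2] ang 78.3 mean [445.9 200.8  68.8]
2616 px 58 219 c [427.8 -71. ] size [40.2 52.3] ang 3.3 mean [424.3 -70.3  68.7]
1973 px 287 230 c [490.2  57.7] size [30.  61.4] ang 65.9 mean [489.   58.5  69.5]
```

View pics/w1.png

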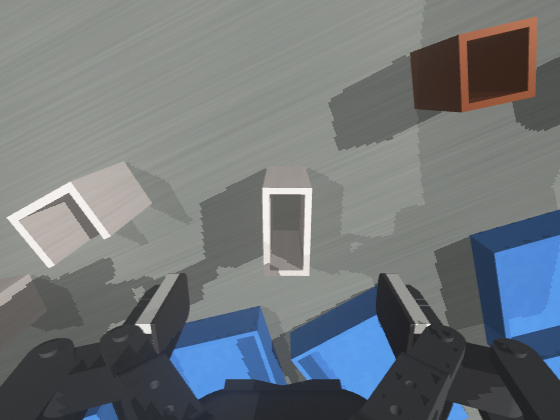

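The wrist view shows the oblong end at (287,230), lined up midway between the open fingers, and its depth fix agrees to 2 mm. I'll go down and grip it.

carry_out:
  steps:
    - [100, [0.7, 0.04, -0.03], [0, 0, 0]]
    - [100, [0.7, 0, 0], [0, 0, 0]]
    - [100, [0.7, 0, 0], [0, 0, 0]]
    - [100, [0, 0, 0], [0, 0, 0]]
    - [0, [0, 0, 0], [0, 0, 0]]
    - [0, [0, 0, 0], [0, 0, 0]]
    - [0, [0, 0, 0], [0, 0, 0]]
    - [0, [0, 0, 0], [0, 0, 0]]
  newtons: 50

```text
clock: 2.45
tcp_pos: [491.0, 59.3, 38.4]
orientation: [[0.002, 0.399, 0.917], [-0.001, 0.917, -0.399], [-1.0, 0.0, 0.002]]
contact_force: [-1.4, -0.4, 6.0]
finger_gap: 0.342
```

carry_out:
  steps:
    - [0, [0, 0, 0], [0, 0, 0]]
    - [0, [0, 0, 0], [0, 0, 0]]
    - [0, [0, 0, 0], [0, 0, 0]]
    - [0, [0, 0, 0], [0, 0, 0]]

```text
clock: 2.85
tcp_pos: [491.1, 59.3, 38.5]
orientation: [[0.002, 0.399, 0.917], [-0.0, 0.917, -0.399], [-1.0, 0.001, 0.002]]
contact_force: [-1.5, -0.0, 6.1]
finger_gap: 0.344
```

```bash
python3 g.py 624 -70.5 136 66.1
```

```text
t 2.85 pos [491.1  59.3  38.5] shift [-2.432 -1.647  4.346] turn_x 0.07 theta 66.5 tiltR [-1.     0.001  0.002] gap 0.344 F [-1.5 -0.   6.1] q [ -5.   8. 123.   0.  49. -71.]
```

carry_out:
  steps:
    - [0, [-0.4, 0, 0], [0, 0, 0]]
    - [0, [-0.7, 0, 0], [0, 0, 0]]
    - [0, [-0.7, 0, 0], [0, 0, 0]]
    - [0, [-0.6, -0.2, 0.5], [0, 0, 0]]
    - [0, [0, -0.3, 0.8], [0, 0, 0]]
    - [0, [0, -0.3, 0.8], [0, 0, 0]]
    - [0, [0, -0.3, 0.8], [0, 0, 0]]
    - [0, [0, -0.3, 0.8], [0, 0, 0]]

```text
clock: 3.65
tcp_pos: [603.3, -51.7, 131.6]
orientation: [[-0.002, 0.4, 0.917], [0.001, 0.917, -0.4], [-1.0, -0.0, -0.002]]
contact_force: [0.8, -0.2, -3.0]
finger_gap: 0.342
```

```bash
python3 g.py 624 -70.5 43 66.1
```

```text
t 3.65 pos [603.3 -51.7 131.6] shift [ 2.214 -0.223  0.667] turn_x 0.07 theta 66.4 tiltR [-1.    -0.    -0.002] gap 0.342 F [ 0.8 -0.2 -3. ] q [-15.  14. 105.   0.  62. -81.]
```

carry_out:
  steps:
    - [0, [0, -0.2, 0.6], [0, 0, 0]]
    - [0, [0.4, 0, 0.07], [0, 0, 0]]
    - [0, [0.6, 0, 0], [0, 0, 0]]
    - [0, [0.6, 0, 0], [0, 0, 0]]
    - [0, [0.3, 0, 0], [0, 0, 0]]
    - [0, [0.1, 0, 0], [0, 0, 0]]
    - [0, [0, 0, 0], [0, 0, 0]]

```text
clock: 4.35
tcp_pos: [624.1, -68.6, 52.1]
orientation: [[-0.002, 0.399, 0.917], [0.001, 0.917, -0.399], [-1.0, -0.0, -0.002]]
contact_force: [-0.2, -0.5, -2.3]
finger_gap: 0.342
```

```bash
python3 g.py 624 -70.5 43 66.1
```

```text
t 4.35 pos [624.1 -68.6  52.1] shift [ 0.229 -0.045  0.017] turn_x 0.08 theta 66.5 tiltR [-1.    -0.    -0.002] gap 0.342 F [-0.2 -0.5 -2.3] q [-16.  22. 103.   0.  55. -82.]
```

carry_out:
  steps:
    - [0, [0.08, 0, 0], [0, 0, 0]]
    - [0, [0.06, 0, 0], [0, 0, 0]]
    - [0, [0.05, 0, 0], [0, 0, 0]]
    - [0, [0.04, 0, 0], [0, 0, 0]]
    - [0, [0, 0, 0], [0, 0, 0]]

```text
clock: 4.85
tcp_pos: [624.7, -69.0, 43.6]
orientation: [[-0.0, 0.399, 0.917], [0.0, 0.917, -0.399], [-1.0, -0.0, -0.0]]
contact_force: [1.4, 0.2, -3.4]
finger_gap: 0.344
```

carry_out:
  steps:
    - [0, [0.03, 0, 0], [0, 0, 0]]
    - [0, [0.03, 0, 0], [0, 0, 0]]
    - [0, [0, 0, 0], [0, 0, 0]]

```text
clock: 5.15
tcp_pos: [625.0, -69.1, 42.5]
orientation: [[-0.0, 0.399, 0.917], [-0.0, 0.917, -0.399], [-1.0, -0.0, -0.0]]
contact_force: [-3.9, 0.6, 3.7]
finger_gap: 0.343
```

carry_out:
  steps:
    - [50, [0, 0, 0], [0, 0, 0]]
    - [70, [0, 0, 0], [0, 0, 0]]
    - [100, [0, 0, 0], [0, 0, 0]]
    - [100, [0, 0, 0], [0, 0, 0]]
    - [100, [-0.4, 0, 0], [0, 0, 0]]
    - [100, [-0.8, 0, 0], [0, 0, 0]]
    - [100, [-0.8, 0, 0], [0, 0, 0]]
    - [100, [0, 0, 0], [0, 0, 0]]

```text
clock: 5.95
tcp_pos: [628.8, -70.1, 128.9]
orientation: [[0.012, 0.399, 0.917], [-0.003, 0.917, -0.399], [-1.0, 0.002, 0.012]]
contact_force: [0.5, 0.2, 0.6]
finger_gap: 0.999
```

```bash
python3 g.py 428 -73 120 93.5; python3 -c "
from m import *
d=cam('top'); save('t1',d['frame']); W=world(d); rects(W,64,80)"
```

```text
t 5.95 pos [628.8 -70.1 128.9] shift [ 0.162 -2.072 -4.577] turn_x -5.41 theta 66.5 tiltR [-1.     0.002  0.012] gap 0.999 F [0.5 0.2 0.6] q [-16.  16. 102.   0.  61. -82.]
141 px 131 225 c [489.7 330.3] size [43.9 48.1] ang 0.0 mean [490.  329.9  68.7]
150 px 379 236 c [ 473.6 -208. ] size [40.6 40.2] ang 76.7 mean [ 473.2 -208.2   69.4]
139 px 191 246 c [447.3 197.8] size [40.9 39.7] ang 78.2 mean [447.2 197.5  69.1]
149 px 440 256 c [ 432.4 -337.9] size [44.9 47.9] ang 0.2 mean [ 431.7 -337.6   69.2]
```

carry_out:
  steps:
    - [100, [0, -0.34, -0.76], [0, 0, 0]]
    - [100, [0, -0.34, -0.76], [0, 0, 0]]
    - [100, [0, -0.34, -0.76], [0, 0, 0]]
    - [100, [0, -0.34, -0.76], [0, 0, 0]]
    - [100, [0, -0.34, -0.76], [0, 0, 0]]
    - [100, [0.1, -0.34, -0.76], [0, 0, 0]]
    - [100, [0, 0, 0], [-0.9, 0, 0]]
    - [100, [0, 0, 0], [-0.9, 0, 0]]

```text
clock: 6.8
tcp_pos: [423.0, -70.5, 116.2]
orientation: [[-0.002, 0.249, 0.969], [0.001, 0.969, -0.249], [-1.0, 0.0, -0.002]]
contact_force: [1.1, 0.4, 0.4]
finger_gap: 1.002
```

carry_out:
  steps:
    - [100, [0, 0, 0], [-0.9, 0, 0]]
    - [100, [0, 0, 0], [-0.9, 0, 0]]
    - [100, [0, 0, 0], [-0.9, 0, 0]]
    - [100, [0, 0, 0], [-0.9, 0, 0]]
    - [100, [0, 0, 0], [0, 0, 0]]

```text
clock: 7.3
tcp_pos: [424.3, -70.7, 116.6]
orientation: [[-0.001, -0.06, 0.998], [0.001, 0.998, 0.06], [-1.0, 0.001, -0.001]]
contact_force: [-0.2, -0.5, -0.2]
finger_gap: 1.001
```

```bash
python3 g.py 428 -73 36 93.5; python3 -c "
from m import *
d=cam('wrist'); save('w2',d['frame']); W=world(d); rects(W,62,76,minpts=100)"
```

```text
t 7.3 pos [424.3 -70.7 116.6] shift [ 2.016 -0.063  0.093] turn_x -0.01 theta 93.5 tiltR [-1.     0.001 -0.001] gap 1.001 F [-0.2 -0.5 -0.2] q [ -23.   -8.  129.    0.   59. -116.]
1900 px 279 230 c [427.6 -71.4] size [41.  50.3] ang 3.5 mean [419.5 -72.   69.4]
2568 px 76 291 c [ 473.4 -205.4] size [41.2 42.1] ang 77.2 mean [ 471.9 -205.2   68.2]
```

View pics/w2.png

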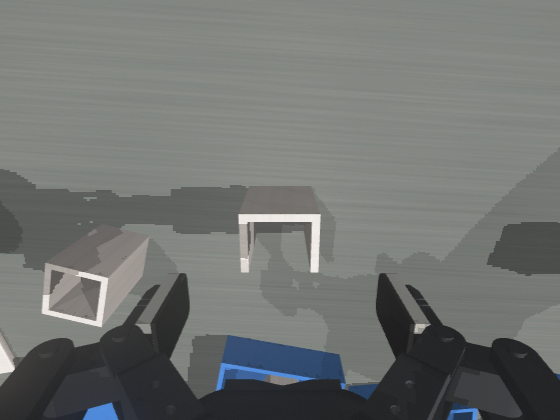

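The wrist view shows the channel at (279,240), square between the fingers, with its web on the -x side. The depth fix agrees.

carry_out:
  steps:
    - [100, [0.7, -0.04, 0.05], [0, 0, 0]]
    - [100, [0.7, 0, 0], [0, 0, 0]]
    - [100, [0.6, 0, 0], [0, 0, 0]]
    - [100, [0, 0, 0], [0, 0, 0]]
    - [0, [0, 0, 0], [0, 0, 0]]
    - [0, [0, 0, 0], [0, 0, 0]]
    - [0, [0, 0, 0], [0, 0, 0]]
    - [0, [0, 0, 0], [0, 0, 0]]
  newtons: 50

```text
clock: 8.15
tcp_pos: [428.5, -73.0, 39.1]
orientation: [[0.003, -0.06, 0.998], [-0.001, 0.998, 0.06], [-1.0, -0.002, 0.003]]
contact_force: [0.2, 0.7, 5.0]
finger_gap: 0.575
```

carry_out:
  steps:
    - [0, [0, 0, 0], [0, 0, 0]]
    - [0, [0, 0, 0], [0, 0, 0]]
    - [0, [0, 0, 0], [0, 0, 0]]

```text
clock: 8.45
tcp_pos: [428.6, -73.0, 39.1]
orientation: [[0.003, -0.06, 0.998], [-0.001, 0.998, 0.06], [-1.0, -0.001, 0.003]]
contact_force: [-0.9, 0.5, 6.6]
finger_gap: 0.575
```

```bash
python3 g.py 647 237 136 93.5
```

```text
t 8.45 pos [428.6 -73.   39.1] shift [-2.416  7.404  5.926] turn_x -0.01 theta 93.5 tiltR [-1.    -0.001  0.003] gap 0.575 F [-0.9  0.5  6.6] q [ -23.    1.  131.    0.   48. -117.]
```

carry_out:
  steps:
    - [0, [-0.4, 0, 0], [0, 0, 0]]
    - [0, [-0.8, 0, 0], [0, 0, 0]]
    - [0, [-0.8, 0, 0], [0, 0, 0]]
    - [0, [-0.4, 0.3, 0.2], [0, 0, 0]]
    - [0, [0, 0.6, 0.5], [0, 0, 0]]
    - [0, [0, 0.9, 0.7], [0, 0, 0]]
    - [0, [0, 0.9, 0.7], [0, 0, 0]]
    - [0, [0, 0.9, 0.7], [0, 0, 0]]

```text
clock: 9.25
tcp_pos: [529.8, 79.5, 132.3]
orientation: [[-0.002, -0.06, 0.998], [-0.0, 0.998, 0.06], [-1.0, -0.0, -0.002]]
contact_force: [0.4, -1.5, -2.9]
finger_gap: 0.577
```

carry_out:
  steps:
    - [0, [0, 0.9, 0.7], [0, 0, 0]]
    - [0, [0, 0.9, 0.7], [0, 0, 0]]
    - [0, [0, 0.9, 0.8], [0, 0, 0]]
    - [0, [0, 0.7, 0.6], [0, 0, 0]]
    - [0, [0, 0.4, 0.3], [0, 0, 0]]
    - [0, [0, 0, 0], [0, 0, 0]]

```text
clock: 9.85
tcp_pos: [644.7, 239.4, 131.5]
orientation: [[-0.002, -0.063, 0.998], [0.0, 0.998, 0.063], [-1.0, 0.0, -0.002]]
contact_force: [0.5, 0.2, -3.5]
finger_gap: 0.578
```

```bash
python3 g.py 647 237 43 93.5
```

```text
t 9.85 pos [644.7 239.4 131.5] shift [ 2.213 -0.064  0.058] turn_x 0.02 theta 93.6 tiltR [-1.     0.    -0.002] gap 0.578 F [ 0.5  0.2 -3.5] q [ 12.  23.  93.   0.  64. -82.]
```

Contact should come at TCP z of about 43.

carry_out:
  steps:
    - [0, [0.5, -0.06, 0.06], [0, 0, 0]]
    - [0, [0.7, 0, 0], [0, 0, 0]]
    - [0, [0.6, 0, 0], [0, 0, 0]]
    - [0, [0.15, 0, 0], [0, 0, 0]]
    - [0, [0.1, 0, 0], [0, 0, 0]]
    - [0, [0.06, 0, 0], [0, 0, 0]]
    - [0, [0.05, 0, 0], [0, 0, 0]]
    - [0, [0, 0, 0], [0, 0, 0]]

```text
clock: 10.65
tcp_pos: [647.9, 235.1, 48.1]
orientation: [[0.002, -0.06, 0.998], [0.0, 0.998, 0.06], [-1.0, 0.0, 0.002]]
contact_force: [1.0, -0.2, -4.3]
finger_gap: 0.573
```

carry_out:
  steps:
    - [0, [0.05, 0, 0], [0, 0, 0]]
    - [0, [0.05, 0, 0], [0, 0, 0]]
    - [0, [0, 0, 0], [0, 0, 0]]
    - [0, [0, 0, 0], [0, 0, 0]]

```text
clock: 11.05
tcp_pos: [647.6, 235.1, 43.3]
orientation: [[0.001, -0.06, 0.998], [0.0, 0.998, 0.06], [-1.0, 0.0, 0.001]]
contact_force: [-0.2, -0.1, -3.0]
finger_gap: 0.579
```

carry_out:
  steps:
    - [0, [0.03, 0, 0], [0, 0, 0]]
    - [0, [0.03, 0, 0], [0, 0, 0]]
    - [0, [0, 0, 0], [0, 0, 0]]

```text
clock: 11.35
tcp_pos: [647.8, 235.1, 43.2]
orientation: [[0.0, -0.061, 0.998], [-0.0, 0.998, 0.061], [-1.0, -0.0, 0.0]]
contact_force: [-4.0, -1.3, 7.8]
finger_gap: 0.578
```

carry_out:
  steps:
    - [75, [0, 0, 0], [0, 0, 0]]
    - [90, [0, 0, 0], [0, 0, 0]]
    - [100, [0, 0, 0], [0, 0, 0]]
    - [100, [0, 0, 0], [0, 0, 0]]
    - [100, [-0.4, 0, 0], [0, 0, 0]]
    - [100, [-0.8, 0, 0], [0, 0, 0]]
    - [100, [-0.8, 0, 0], [0.8, 0, 0]]
    - [100, [0, 0, 0], [0.8, 0, 0]]

```text
clock: 12.15
tcp_pos: [651.3, 235.9, 128.8]
orientation: [[0.012, 0.082, 0.997], [0.003, 0.997, -0.082], [-1.0, 0.004, 0.012]]
contact_force: [-0.2, -0.4, 1.3]
finger_gap: 0.999
```

carry_out:
  steps:
    - [100, [0, 0, 0], [0.8, 0, 0]]
    - [100, [0, 0, 0], [0.6, 0, 0]]
    - [100, [0, 0, 0], [0, 0, 0]]

```text
clock: 12.45
tcp_pos: [647.7, 235.1, 122.0]
orientation: [[0.002, 0.2, 0.98], [0.0, 0.98, -0.2], [-1.0, 0.001, 0.001]]
contact_force: [-0.0, -0.1, -0.0]
finger_gap: 1.004
```

```bash
python3 g.py 473.8 -207 120 78.2
```

```text
t 12.45 pos [647.7 235.1 122. ] shift [  0.039 -11.698  -2.05 ] turn_x 0.05 theta 78.5 tiltR [-1.     0.001  0.001] gap 1.004 F [-0.  -0.1 -0. ] q [ 12.  24.  93.   0.  63. -67.]
```

carry_out:
  steps:
    - [100, [0, -0.6, -0.1], [0, 0, 0]]
    - [100, [0, -1, -0.18], [0, 0, 0]]
    - [100, [0, -1, -0.18], [0, 0, 0]]
    - [100, [0, -1, -0.18], [0, 0, 0]]
    - [100, [0, -1, -0.18], [0, 0, 0]]
    - [100, [0, -1, -0.18], [0, 0, 0]]
    - [100, [0, -1, -0.18], [0, 0, 0]]
    - [100, [0, -1, -0.18], [0, 0, 0]]

```text
clock: 13.25
tcp_pos: [532.7, -53.5, 121.4]
orientation: [[0.001, 0.198, 0.98], [-0.0, 0.98, -0.198], [-1.0, -0.0, 0.001]]
contact_force: [0.6, -0.1, 0.4]
finger_gap: 0.999
```

carry_out:
  steps:
    - [100, [0, -1, -0.18], [0, 0, 0]]
    - [100, [0, -1, -0.18], [0, 0, 0]]
    - [100, [0, -1, -0.18], [0, 0, 0]]
    - [100, [0, -0.7, -0.1], [0, 0, 0]]
    - [100, [0, -0.4, -0.05], [0, 0, 0]]
    - [100, [0, 0, 0], [0, 0, 0]]

```text
clock: 13.85
tcp_pos: [473.1, -209.1, 121.5]
orientation: [[0.001, 0.202, 0.979], [-0.001, 0.979, -0.202], [-1.0, -0.001, 0.001]]
contact_force: [0.7, 0.6, -0.2]
finger_gap: 0.999
```

```bash
python3 g.py 473.8 -207 36 78.2; python3 -c "
from m import *
d=cam('wrist'); save('w3',d['frame']); W=world(d); rects(W,62,76,minpts=100)
d=cam('top'); save('t2',d['frame']); rects(world(d),64,82)"
```

```text
t 13.85 pos [ 473.1 -209.1  121.5] shift [2.136 0.058 0.003] turn_x 0.03 theta 78.3 tiltR [-1.    -0.001  0.001] gap 0.999 F [ 0.7  0.6 -0.2] q [ -35.    3.  118.   -0.   59. -113.]
2397 px 71 211 c [ 432.2 -335.3] size [48.  47.4] ang 81.2 mean [ 431.5 -335.6   68.2]
1916 px 287 232 c [ 473.4 -205.5] size [40.  40.9] ang 77.1 mean [ 472.5 -205.2   69.2]
176 px 178 157 c [647.7 233. ] size [40.6 50.7] ang 3.0 mean [641.9 232.4  72.4]
159 px 316 166 c [624.5 -72.2] size [29.8 61. ] ang 66.2 mean [624.7 -71.9  73. ]
142 px 131 225 c [489.6 330.8] size [44.  48.3] ang 0.3 mean [489.8 330.4  68.8]
141 px 191 246 c [447.2 197.8] size [40.6 39.7] ang 78.4 mean [447.4 197.4  69.4]
```

View pics/w3.png

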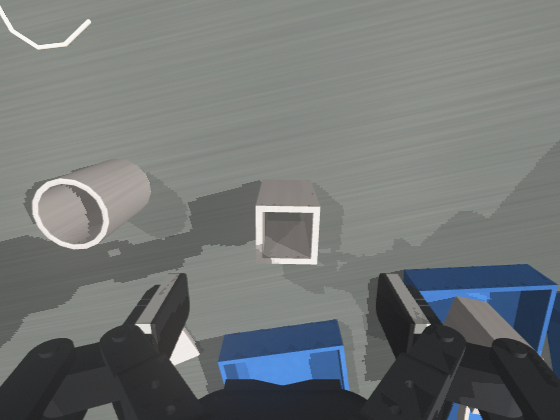

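View pics/t2.png

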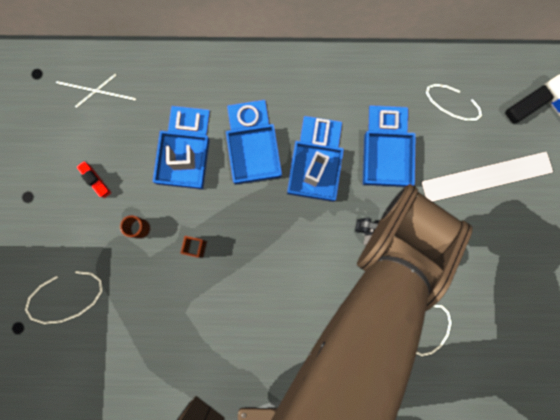

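In the top view, the oblong (316,166) and channel (178,157) stand upright in their own bins, tops at z of about 73, and the rusty ends haven't moved. In the wrist view, the square end (287,235) is centred between the fingers.

carry_out:
  steps:
    - [100, [0.7, 0.06, 0], [0, 0, 0]]
    - [100, [0.7, 0, 0], [0, 0, 0]]
    - [100, [0.73, 0, 0], [0, 0, 0]]
    - [100, [0, 0, 0], [0, 0, 0]]
    - [0, [0, 0, 0], [0, 0, 0]]
    - [0, [0, 0, 0], [0, 0, 0]]
    - [0, [0, 0, 0], [0, 0, 0]]
    - [0, [0, 0, 0], [0, 0, 0]]

```text
clock: 14.75
tcp_pos: [475.2, -205.7, 37.4]
orientation: [[0.003, 0.2, 0.98], [-0.002, 0.98, -0.2], [-1.0, -0.001, 0.004]]
contact_force: [-0.7, 0.0, 5.5]
finger_gap: 0.459
```

carry_out:
  steps:
    - [0, [0, 0, 0], [0, 0, 0]]
    - [0, [0, 0, 0], [0, 0, 0]]
    - [0, [0, 0, 0], [0, 0, 0]]

```text
clock: 15.05
tcp_pos: [475.2, -205.7, 37.4]
orientation: [[0.003, 0.2, 0.98], [-0.002, 0.98, -0.2], [-1.0, -0.001, 0.003]]
contact_force: [-0.8, 1.1, 5.8]
finger_gap: 0.46
```

```bash
python3 g.py 655 -240 136 78.5
```

```text
t 15.05 pos [ 475.2 -205.7   37.4] shift [-2.45   0.058  4.583] turn_x -0.01 theta 78.4 tiltR [-1.    -0.001  0.003] gap 0.46 F [-0.8  1.1  5.8] q [ -35.   11.  119.    0.   49. -113.]
```

carry_out:
  steps:
    - [0, [-0.4, 0, 0], [0, 0, 0]]
    - [0, [-0.8, 0, 0], [0, 0, 0]]
    - [0, [-0.8, 0, 0], [0, 0, 0]]
    - [0, [-0.4, 0, 0.4], [0, 0, 0]]
    - [0, [0, 0, 0.8], [0, 0, 0]]
    - [0, [0, 0, 0.9], [0, 0, 0]]
    - [0, [0, 0, 0.9], [0, 0, 0]]
    - [0, [0, 0.06, 0.9], [0, 0, 0]]

```text
clock: 15.85
tcp_pos: [627.4, -233.6, 129.9]
orientation: [[-0.002, 0.2, 0.98], [0.001, 0.98, -0.2], [-1.0, 0.001, -0.003]]
contact_force: [0.2, 0.3, -2.8]
finger_gap: 0.457
```

carry_out:
  steps:
    - [0, [0, 0, 0.5], [0, 0, 0]]
    - [0, [0, 0, 0.18], [0, 0, 0]]
    - [0, [0, 0, 0], [0, 0, 0]]

```text
clock: 16.15
tcp_pos: [653.3, -238.8, 129.8]
orientation: [[-0.002, 0.2, 0.98], [0.001, 0.98, -0.2], [-1.0, 0.001, -0.003]]
contact_force: [-0.7, -0.8, -4.7]
finger_gap: 0.456
```

```bash
python3 g.py 655 -240 42 78.5
```

```text
t 16.15 pos [ 653.3 -238.8  129.8] shift [ 2.196 -0.022  0.052] turn_x -0.0 theta 78.5 tiltR [-1.     0.001 -0.003] gap 0.456 F [-0.7 -0.8 -4.7] q [ -28.   24.   91.   -0.   65. -107.]
```

carry_out:
  steps:
    - [0, [0.5, 0, 0], [0, 0, 0]]
    - [0, [0.7, 0, 0], [0, 0, 0]]
    - [0, [0.6, 0, 0], [0, 0, 0]]
    - [0, [0.15, 0, 0], [0, 0, 0]]
    - [0, [0.08, 0, 0], [0, 0, 0]]
    - [0, [0.06, 0, 0], [0, 0, 0]]
    - [0, [0, 0, 0], [0, 0, 0]]
    - [0, [0, 0, 0], [0, 0, 0]]

```text
clock: 16.95
tcp_pos: [654.6, -239.6, 49.4]
orientation: [[0.002, 0.2, 0.98], [-0.001, 0.98, -0.2], [-1.0, -0.001, 0.002]]
contact_force: [0.4, 0.3, -4.9]
finger_gap: 0.459
```

carry_out:
  steps:
    - [0, [0.04, 0, 0], [0, 0, 0]]
    - [0, [0.03, 0, 0], [0, 0, 0]]
    - [0, [0, 0, 0], [0, 0, 0]]
    - [0, [0, 0, 0], [0, 0, 0]]

```text
clock: 17.35
tcp_pos: [653.7, -239.0, 44.8]
orientation: [[-0.0, 0.2, 0.98], [0.0, 0.98, -0.2], [-1.0, 0.0, -0.0]]
contact_force: [0.8, -0.7, -3.6]
finger_gap: 0.46
```

carry_out:
  steps:
    - [0, [0.03, 0, 0], [0, 0, 0]]
    - [0, [0.03, 0, 0], [0, 0, 0]]
    - [0, [0, 0, 0], [0, 0, 0]]
    - [0, [0, 0, 0], [0, 0, 0]]

```text
clock: 17.75
tcp_pos: [653.7, -239.1, 42.4]
orientation: [[-0.0, 0.2, 0.98], [0.0, 0.98, -0.2], [-1.0, 0.0, -0.0]]
contact_force: [-0.1, -0.2, -4.1]
finger_gap: 0.462
```

carry_out:
  steps:
    - [0, [0.03, 0, 0], [0, 0, 0]]
    - [0, [0.02, 0, 0], [0, 0, 0]]
    - [0, [0, 0, 0], [0, 0, 0]]

```text
clock: 18.05
tcp_pos: [654.1, -239.3, 41.6]
orientation: [[0.0, 0.2, 0.98], [-0.0, 0.98, -0.2], [-1.0, -0.0, 0.0]]
contact_force: [-1.6, 1.2, 1.9]
finger_gap: 0.461
```

Contact, with the force sign flipped. I'll release and move over to the round end.

carry_out:
  steps:
    - [60, [0, 0, 0], [0, 0, 0]]
    - [80, [0, 0, 0], [0, 0, 0]]
    - [100, [0, 0, 0], [0, 0, 0]]
    - [100, [0, 0, 0], [0, 0, 0]]
    - [100, [-0.4, 0, 0], [0, 0, 0]]
    - [100, [-0.8, 0, 0], [0, 0, 0]]
    - [100, [-0.8, 0, 0], [0, 0, 0]]
    - [100, [0, 0, 0], [0, 0, 0]]

```text
clock: 18.85
tcp_pos: [657.6, -241.1, 128.8]
orientation: [[0.011, 0.2, 0.98], [-0.006, 0.98, -0.2], [-1.0, -0.004, 0.012]]
contact_force: [0.3, -0.0, 1.5]
finger_gap: 1.0
```

```bash
python3 g.py 432.8 -337.3 120 78.5
```

```text
t 18.85 pos [ 657.6 -241.1  128.8] shift [ 0.171 -3.48  -5.027] turn_x -0.01 theta 78.5 tiltR [-1.    -0.004  0.012] gap 1.0 F [ 0.3 -0.   1.5] q [ -28.   24.   91.    0.   64. -107.]
```

carry_out:
  steps:
    - [100, [0, -0.5, -0.7], [0, 0, 0]]
    - [100, [0, -0.5, -0.7], [0, 0, 0]]
    - [100, [0, -0.5, -0.7], [0, 0, 0]]
    - [100, [0, -0.5, -0.7], [0, 0, 0]]
    - [100, [0, -0.5, -0.7], [0, 0, 0]]
    - [100, [0, -0.5, -0.7], [0, 0, 0]]
    - [100, [0, -0.5, -0.7], [0, 0, 0]]
    - [100, [0, 0, 0], [0, 0, 0]]

```text
clock: 19.65
tcp_pos: [431.0, -338.2, 120.7]
orientation: [[-0.001, 0.204, 0.979], [-0.0, 0.979, -0.204], [-1.0, -0.0, -0.001]]
contact_force: [0.5, 0.5, -0.7]
finger_gap: 0.999
```

```bash
python3 g.py 432.8 -336.8 36 78.2; python3 -c "
from m import *
d=cam('wrist'); save('w4',d['frame']); W=world(d); rects(W,62,76,minpts=100)"; python3 g.py 432.8 -336.8 36 78.2
```

```text
t 19.65 pos [ 431.  -338.2  120.7] shift [2.117 0.045 0.04 ] turn_x 0.01 theta 78.3 tiltR [-1.    -0.    -0.001] gap 0.999 F [ 0.5  0.5 -0.7] q [ -49.    7.  113.   -0.   59. -127.]
1781 px 285 235 c [ 432.2 -335.9] size [47.4 47.2] ang 29.8 mean [ 432.  -335.8   68.8]
t 19.7 pos [ 432.5 -337.8  120.9] shift [2.123e+00 2.700e-02 2.000e-03] turn_x 0.02 theta 78.3 tiltR [-1. -0.  0.] gap 0.999 F [-0.  -0.1 -0.4] q [ -49.    7.  113.    0.   59. -127.]
```

View pics/w4.png

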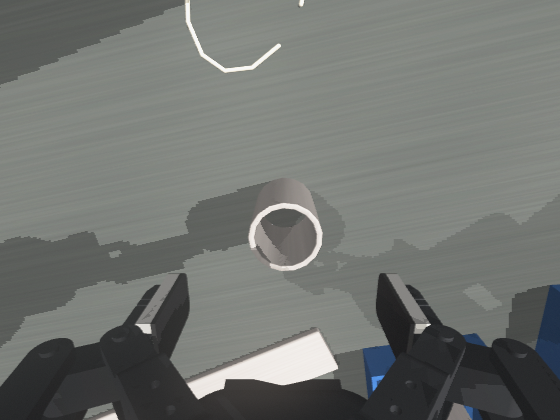

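The round end (285,237) is centred between the fingers. I'll go down and grip it.

carry_out:
  steps:
    - [100, [0.7, 0.03, 0], [0, 0, 0]]
    - [100, [0.7, 0, 0], [0, 0, 0]]
    - [100, [0.72, 0, 0], [0, 0, 0]]
    - [100, [0, 0, 0], [0, 0, 0]]
    - [0, [0, 0, 0], [0, 0, 0]]
    - [0, [0, 0, 0], [0, 0, 0]]
    - [0, [0, 0, 0], [0, 0, 0]]
    - [0, [0, 0, 0], [0, 0, 0]]

```text
clock: 20.5
tcp_pos: [435.4, -337.2, 38.1]
orientation: [[0.003, 0.2, 0.98], [-0.003, 0.98, -0.2], [-1.0, -0.002, 0.004]]
contact_force: [-0.1, -0.8, 5.8]
finger_gap: 0.538
```

carry_out:
  steps:
    - [0, [0, 0, 0], [0, 0, 0]]
    - [0, [0, 0, 0], [0, 0, 0]]
    - [0, [0, 0, 0], [0, 0, 0]]

```text
clock: 20.8
tcp_pos: [435.4, -337.2, 38.1]
orientation: [[0.003, 0.2, 0.98], [-0.003, 0.98, -0.2], [-1.0, -0.002, 0.004]]
contact_force: [0.7, 1.5, 7.5]
finger_gap: 0.54
```

```bash
python3 g.py 662.5 70.5 150 78.5
```

```text
t 20.8 pos [ 435.4 -337.2   38.1] shift [-2.809 11.118  3.532] turn_x -0.01 theta 78.4 tiltR [-1.    -0.002  0.004] gap 0.54 F [0.7 1.5 7.5] q [ -48.   15.  115.    0.   50. -127.]
```

carry_out:
  steps:
    - [0, [-0.4, 0, 0], [0, 0, 0]]
    - [0, [-0.8, 0, 0], [0, 0, 0]]
    - [0, [-0.8, 0, 0], [0, 0, 0]]
    - [0, [-0.7, 0.4, 0.1], [0, 0, 0]]
    - [0, [-0.1, 0.7, 0.22], [0, 0, 0]]
    - [0, [0, 0.95, 0.3], [0, 0, 0]]
    - [0, [0, 0.95, 0.3], [0, 0, 0]]
    - [0, [0, 0.95, 0.3], [0, 0, 0]]

```text
clock: 21.6
tcp_pos: [513.1, -189.2, 147.1]
orientation: [[-0.001, 0.201, 0.98], [0.001, 0.98, -0.201], [-1.0, 0.0, -0.001]]
contact_force: [0.2, -0.9, -2.6]
finger_gap: 0.54
```

carry_out:
  steps:
    - [0, [0, 0.95, 0.3], [0, 0, 0]]
    - [0, [0, 0.95, 0.3], [0, 0, 0]]
    - [0, [0, 0.95, 0.3], [0, 0, 0]]
    - [0, [0, 0.95, 0.3], [0, 0, 0]]
    - [0, [0, 0.95, 0.3], [0, 0, 0]]
    - [0, [0, 0.95, 0.3], [0, 0, 0]]
    - [0, [0, 0.95, 0.3], [0, 0, 0]]
    - [0, [0, 0.5, 0.2], [0, 0, 0]]

```text
clock: 22.4
tcp_pos: [660.7, 74.0, 146.6]
orientation: [[-0.001, 0.198, 0.98], [0.001, 0.98, -0.198], [-1.0, 0.001, -0.002]]
contact_force: [0.3, -0.7, -3.5]
finger_gap: 0.543
```

carry_out:
  steps:
    - [0, [0, 0, 0], [0, 0, 0]]
    - [0, [0, 0, 0], [0, 0, 0]]

```text
clock: 22.6
tcp_pos: [659.8, 71.2, 146.5]
orientation: [[-0.003, 0.199, 0.98], [-0.0, 0.98, -0.199], [-1.0, -0.001, -0.002]]
contact_force: [0.1, -0.1, -2.9]
finger_gap: 0.542
```

```bash
python3 g.py 662.5 70.5 42 78.5
```

```text
t 22.6 pos [659.8  71.2 146.5] shift [ 2.613e+00 -1.000e-03  7.500e-02] turn_x 0.0 theta 78.5 tiltR [-1.    -0.001 -0.002] gap 0.542 F [ 0.1 -0.1 -2.9] q [ -3.  19.  96.  -0.  65. -81.]
```

carry_out:
  steps:
    - [0, [0.6, 0, 0.06], [0, 0, 0]]
    - [0, [0.8, 0, 0], [0, 0, 0]]
    - [0, [0.7, 0, 0], [0, 0, 0]]
    - [0, [0.25, 0, 0], [0, 0, 0]]
    - [0, [0.1, 0, 0], [0, 0, 0]]
    - [0, [0.05, 0, 0], [0, 0, 0]]
    - [0, [0, 0, 0], [0, 0, 0]]
    - [0, [0, 0, 0], [0, 0, 0]]

```text
clock: 23.4
tcp_pos: [664.3, 70.3, 49.7]
orientation: [[0.003, 0.2, 0.98], [-0.0, 0.98, -0.2], [-1.0, 0.0, 0.003]]
contact_force: [-0.3, 0.7, -2.6]
finger_gap: 0.54
```

carry_out:
  steps:
    - [0, [0.03, 0, 0], [0, 0, 0]]
    - [0, [0.03, 0, 0], [0, 0, 0]]
    - [0, [0, 0, 0], [0, 0, 0]]
    - [0, [0, 0, 0], [0, 0, 0]]

```text
clock: 23.8
tcp_pos: [663.0, 70.5, 45.3]
orientation: [[-0.0, 0.2, 0.98], [-0.0, 0.98, -0.2], [-1.0, -0.0, -0.0]]
contact_force: [0.1, -0.7, -3.2]
finger_gap: 0.539
```

carry_out:
  steps:
    - [0, [0.03, 0, 0], [0, 0, 0]]
    - [0, [0.03, 0, 0], [0, 0, 0]]
    - [0, [0, 0, 0], [0, 0, 0]]
    - [0, [0, 0, 0], [0, 0, 0]]

```text
clock: 24.2
tcp_pos: [663.0, 70.5, 42.8]
orientation: [[-0.0, 0.2, 0.98], [-0.0, 0.98, -0.2], [-1.0, -0.0, -0.0]]
contact_force: [-0.4, -0.6, -2.5]
finger_gap: 0.54
```

carry_out:
  steps:
    - [0, [0.02, 0, 0], [0, 0, 0]]
    - [0, [0, 0, 0], [0, 0, 0]]
    - [0, [0, 0, 0], [0, 0, 0]]

```text
clock: 24.5
tcp_pos: [663.2, 70.4, 42.2]
orientation: [[0.0, 0.2, 0.98], [-0.0, 0.98, -0.2], [-1.0, 0.0, 0.0]]
contact_force: [-0.5, -0.1, -2.5]
finger_gap: 0.545
```

carry_out:
  steps:
    - [0, [0.02, 0, 0], [0, 0, 0]]
    - [0, [0.01, 0, 0], [0, 0, 0]]
    - [0, [0, 0, 0], [0, 0, 0]]

```text
clock: 24.8
tcp_pos: [663.4, 70.4, 42.2]
orientation: [[0.0, 0.2, 0.98], [-0.0, 0.98, -0.2], [-1.0, -0.0, 0.0]]
contact_force: [-3.7, -1.1, 4.8]
finger_gap: 0.538
```

Contact. I'll release, lift, then back off so the top camera can see.

carry_out:
  steps:
    - [70, [0, 0, 0], [0, 0, 0]]
    - [85, [0, 0, 0], [0, 0, 0]]
    - [100, [0, 0, 0], [0, 0, 0]]
    - [100, [0, 0, 0], [0, 0, 0]]
    - [100, [-0.4, 0, 0], [0, 0, 0]]
    - [100, [-0.8, 0, 0], [0, 0, 0]]
    - [100, [-0.9, 0, 0], [0, 0, 0]]
    - [100, [-0.9, 0, 0], [0, 0, 0]]

```text
clock: 25.6
tcp_pos: [663.1, 70.5, 163.2]
orientation: [[0.001, 0.2, 0.98], [-0.0, 0.98, -0.2], [-1.0, 0.0, 0.001]]
contact_force: [0.8, -0.3, 0.1]
finger_gap: 0.999
```

carry_out:
  steps:
    - [100, [-0.3, 0, -0.7], [0, 0, 0]]
    - [100, [0, 0, -1], [0, 0, 0]]
    - [100, [0, 0, -1], [0, 0, 0]]
    - [100, [0, 0, -1], [0, 0, 0]]
    - [100, [0, 0, -0.7], [0, 0, 0]]
    - [100, [0, 0, 0], [0, 0, 0]]
    - [100, [0, 0, 0], [0, 0, 0]]

```text
clock: 26.3
tcp_pos: [491.2, 105.8, 174.4]
orientation: [[0.003, 0.2, 0.98], [-0.0, 0.98, -0.2], [-1.0, 0.001, 0.003]]
contact_force: [0.1, -0.7, -0.1]
finger_gap: 0.998
```

```bash
python3 g.py 500 0 200 78; python3 -c "
from m import *
for n in('top','scene'):
    d=cam(n); save(n+'9',d['frame']); print(n); rects(world(d),62,82)"
```

```text
t 26.3 pos [491.2 105.8 174.4] shift [-0.64  -2.547  0.745] turn_x 0.1 theta 78.5 tiltR [-1.     0.001  0.003] gap 0.998 F [ 0.1 -0.7 -0.1] q [  1.  -3. 117.  -0.  65. -78.]
top
152 px 252 150 c [660.9  68.6] size [47.5 44.5] ang 0.1 mean [660.   68.6  71.7]
198 px 394 155 c [ 652.6 -241.4] size [40.8 41.6] ang 78.1 mean [ 652.3 -241.2   71.6]
187 px 178 157 c [647.2 233. ] size [40.  50.6] ang 3.2 mean [641.7 231.8  71.5]
164 px 316 166 c [624.8 -72.3] size [29.8 60.9] ang 66.4 mean [624.4 -72.   72.7]
152 px 131 225 c [489.4 330.1] size [46.8 46.1] ang 83.5 mean [489.7 330.5  68.2]
50 px 196 240 c [457.6 193.6] size [36.6 17.7] ang 78.3 mean [460.  187.5  69. ]
scene
174 px 358 120 c [488.9 332.5] size [47.  48.1] ang 45.9 mean [489.6 331.5  68.1]
207 px 307 134 c [446.7 199.7] size [43.2 42.5] ang 78.2 mean [447.4 198.   68.4]
302 px 386 167 c [647.  234.8] size [41.3 54.3] ang 3.0 mean [645.2 233.7  71. ]
330 px 340 208 c [661.   69.3] size [46.2 49.1] ang 47.2 mean [661.8  69.1  70.8]
387 px 272 235 c [624.4 -70.3] size [30.7 62.6] ang 66.3 mean [626.7 -72.1  71.4]
482 px 203 300 c [ 653.1 -239.3] size [40.6 41.5] ang 77.8 mean [ 654.7 -240.2   71.4]
```

View pics/scene9.png

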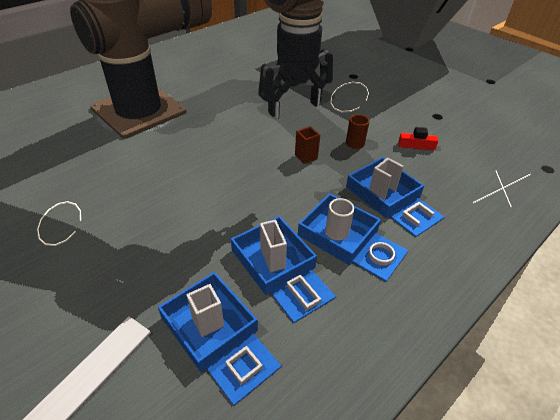

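The scene view shows all four stainless ends upright in their matching bins: square (205,308), oblong (273,243), round (340,217) and channel (387,177). Both rusty ends are in place and the gripper is clear of everything.

```bash
python3 -c "
from station import ctrl
print(ctrl.finish_job())"
```

```text
the job is handed in; nothing more can be done
None
```

All four stainless ends now stand upright in the bins with the matching slices. I lowered each one until the wrist force showed it on the bin floor, then let go. The job was handed in at about 26 s on the robot's clock, and no verdict is reported.

- **Stainless ends:** in the last top and scene pictures each end is within about 5 mm of its bin's centre. Their tops read z of about 71–73 mm, against 74 mm expected on the 4 mm floor. On the table they also read about 1 mm low.
- **Rusty ends:** the last scene picture puts both within about 1 mm of their starting positions. In the last top picture the arm partly hid the rusty square, so that reading of it was incomplete.
- **Gripper:** it was open and clear of everything. No check failed; the top and scene readings agreed to about 2–3 mm.

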